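# Change the rinse bath from draining to filling

### The arm

A 6-joint arm with a two-finger parallel gripper is mounted at the origin on the work surface. World frame = base frame: x ahead of the robot, y to its left, z up, the work surface at z = 0. Lengths are in m, angles in rad, forces in N, time in s.
With the tool pointing down it reaches from about 0.375 to 0.9 m from the base axis. Payload 3.1 kg.
Tool frame: the origin (TCP) lies midway between the tips of the shut fingers; the grasp point (between the pads) lies 19 mm behind it (manip.hold_point_z is the distance from the TCP to the grasp point, in m); x points along the fingers, y is the direction in which the jaws open and shut, and the axes are right-handed (so a half turn about x gives the same grasp; the last joint's range is limited). The gripper opens to 85 mm and grips with 20 to 120 N. Pads are 22 mm wide; open, the fingers measure 114 mm over their backs; the gripper's body (76 mm by 85 mm) begins 54 mm behind the grasp point. The pads swing forward as they close: fully open they stand 13 mm farther back than shut.
Start: joints at [1.05, 0.527, 1.433, -0, 1.181, -0.178], TCP at [0.209, 0.589, 0.231] pointing down, gripper open.
Joint ranges: [-3.08, 3.08], [-0.75, 2.2], [0.22, 2.44], [-1.43, 4.57], [0, 2.65], [-2.85, 2.85]. Speed limits (rad/s): [2.79, 2.79, 3.14, 3.14, 3.14, 3.14].

### API

Orientations are given as a unit quaternion [x, y, z, w].
In Python, from station import manip, snapshot gives the robot as it stands.
- The arm moves only by the tool play_rows, never from a script. Its argument "series" is a list of rows, each a list of 4 numbers: the shift along the tool's x, y, z in m, then the turn about the tool's x in degrees. In form: [[tx, ty, tz, spin], ...]. A call has 1 to 20 rows; each row is the pose to reach, as a shift and turn from the pose measured when the call began, along the tool's axes at that moment; what a row does not reach only later rows make up. A row lasts 1/10 s, in which the tool goes at most 50 mm and 8.59 degrees, less where a joint would pass 70% of its speed; a pose out of reach is approached as far as the arm can. A call with a gripper value outside its range is refused whole. "claw" is the opening in per cent of the stroke, from 0 (shut) to 100 (fully open), set as the call begins (left out, the last holds). The fingers move at their own pace and stop on an object; "force" is the grip in N (left out, the last holds). Time passes only in rows, so rows that repeat a pose let the fingers close. It gives the time, the measured TCP pose, the force and the opening at its end, in the units of the state.
- manip.sense(): the state, without advancing time (a new reading comes with each control period).
- snapshot(name): name is "side" or "top" or "wrist"; returns a dict with "image" (400x640x3 uint8, blue, green, red), "depth" (400x640 float32, m along the optical axis (not along the pixel's ray), 0 where there is no reading), "fov_y" (degrees; the focal length in pixels is half the picture's height over the tangent of half this angle, whatever the lens; pixels are square), "cx", "cy" (the principal point, pixels), "R" (3x3) and "t" (3): a world point X has camera coordinates R X + t. Camera axes: x right, y down, z forward; pixel columns grow to the right and rows downward; lengths in m; the calibration is good to about 2 mm. A picture is of the moment at which its call begins.
- manip.sign_off(): hands the job in, once; it reports no verdict.
The state is a dict: "t": time; "q": joint angles; "qd": joint speeds; "tau": joint torques, N m; "tcp_pos": TCP position; "tool_rot": TCP orientation; "force": force on the tool from outside, world axes, zero at the start; "ft_torque": the same for the moment, N m; "finger_gap": opening from 0.0 (shut) to 1.0 (fully open).
Only numpy, scipy, OpenCV 4.12 (cv2) and the standard library are available. Lean on these libraries where they do the work, as an engineer would, in place of code of your own. Each camera call takes 0.05 s, during which the arm holds its last target.

### The job

On the valve board, the drain valve (long lever with the round knob) stands open and its lever bars the way of the fill valve (long lever with the upright fin). First turn the drain lever fully shut while the fill valve is still shut, then turn the fill lever fully open; leave the small sample lever where it is and let go of everything.

Things in the scene. Friction and masses are not known exactly. Their poses are not given: they have to be found in the camera images.
- valve_board: White plate 110 x 360 x 12 mm fixed on the bench, grey pipe along its y with 3 valves. Origin on the bench, midway between the vertical axes of the two long levers: drain x 0 y -65 mm, fill x 0 y +65 mm (short sample lever: y +150). Level metal bars 16 mm wide, 70 to 80 mm up; below, all is under 72 mm. Shut levers point to the board's -x, open ones lie along the pipe.
- drain (a joint): Drain lever, rad: 0 shut (points to board -x), 1.571 fully open (to board +y, at the fill valve; opens clockwise from above). Starts 1.4 to 1.57. Stops at both ends, stays where left, about 2 N to move. Bar reaches 110 mm from its axis; upright round black knob 28 mm across, 80 to 112 mm above the bench, centred 95 mm from the axis.
- fill (a joint): Fill lever, rad: 0 shut (points to board -x), 1.571 fully open (to board -y; counter-clockwise from above). Starts 0 to 0.15. Same bar, stops and force as drain; it hits an open drain lever half-way, passes if that is within 0.35 rad of shut. Upright black fin 36 mm along the bar, 11 thick, 80 to 112 mm above the bench, centred 92 mm from the axis.
- sample_grip (a point): Middle of the small round knob (14 mm across, 14 mm tall, 87 mm above the bench) of the 60 mm sample lever, 51 mm from its axis. That lever may stand anywhere from shut (board -x) to open (board +y); leave it alone.

How it is judged:
On the way, in this order (a step that is already met when the one before it is completed fails the run):
1. the drain lever is shut while the fill lever is still shut (value of joint drain below 0.21 rad and value of joint fill below 0.35 rad), for 0.2 s.
2. the fill lever is open and the drain lever still shut (value of joint fill above 1.3608 rad and value of joint drain below 0.21 rad), for 0.2 s.
At the end, for the whole second after the job is handed in: The drain lever is within 12 degrees (0.21 rad) of fully shut, the fill lever within 12 degrees of fully open, both at rest (all of step 2 and velocity of joint drain between -0.1 and 0.1 rad/s and velocity of joint fill between -0.1 and 0.1 rad/s); the robot touches nothing.
It fails at once if the sample lever is turned: its knob moves more than 15 mm (distance of sample_grip from where it was at the start of the episode above 0.015 m).
It also fails if it takes over 56 s, if anything falls off the work surface, if the arm or the gripper's body presses on something with over 40 N, if the wrist force passes 120 N, or if a joint passes its speed limit or range.

## Working session

There is one attempt and no reset: what is moved stays moved. The work goes in short steps, Python scripts to look and compute and a tool call to move; the robot and the scene stay as the last step left them, time stands still between calls to the robot, and variables do not carry over. Pictures are saved under pics/ and viewed, and the job is handed in when it is done.

Besides the shell and the picture viewer there is one more tool, called after "Emit:" in YAML: its name, and indented under it one key for each argument. play_rows: Moves the arm, as the interface text tells. Its arguments: {"type":"object","properties":{"series":{"type":"array","items":{"type":"array","items":{"type":"number"}}},"claw":{"type":"number"},"force":{"type":"number"}},"required":["series"]}

```bash
ls; mkdir -p pics
python3 - <<'E'
from station import manip, snapshot
import cv2,numpy as np
s=manip.sense(); print(s['t'],s['q'],s['tcp_pos'],s['tool_rot'],s['force'],s['finger_gap'])
for n in ['side','top']:
    d=snapshot(n); cv2.imwrite(f'pics/{n}0.png',d['image']); np.savez(f'{n}0.npz',**d)
    print(n,d['fov_y'],d['cx'],d['cy'],-np.array(d['R']).T@d['t'])
E
```

```text
pics
0.0 [ 1.05050934e+00  5.28492400e-01  1.43393731e+00 -3.64792833e-06
  1.18142255e+00 -1.78483699e-01] [0.20907986 0.58820264 0.23030639] [ 0.11950671  0.69707752 -0.12100878  0.69653281] [ 0.31473003 -0.39871031  0.51955248] 1.0000050350529055
side 48.36524237597328 322.3528011696885 202.72699797918784 [ 0.48368043 -0.45245583  0.5769797 ]
top 55.65581821865253 321.0227597876198 203.69847081232373 [ 0.49039683 -0.00303201  0.7234695 ]
```

View pics/side0.png

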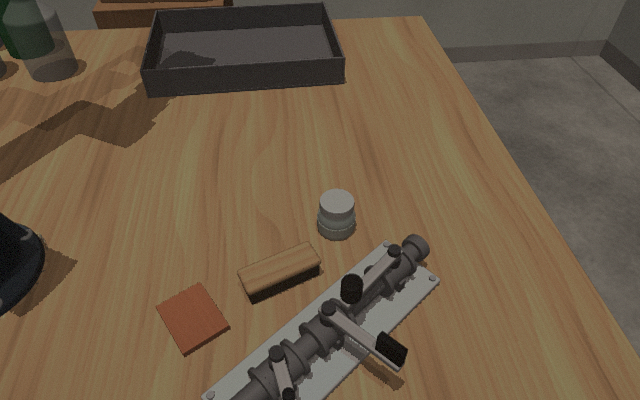

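View pics/top0.png

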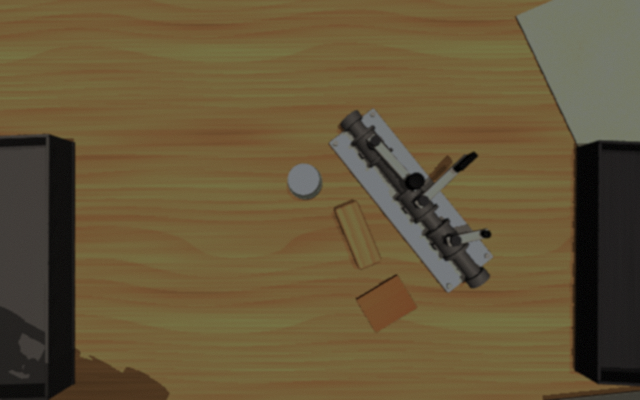

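```bash
cat > h.py <<'E'
import numpy as np
def load(f): return dict(np.load(f))
def ray(d,u,v,z):
    R=np.array(d['R']);t=np.array(d['t']);f=200/np.tan(np.radians(float(d['fov_y']))/2)
    c=-R.T@t; r=R.T@np.array([(u-d['cx'])/f,(v-d['cy'])/f,1.])
    return c+r*(z-c[2])/r[2]
E
python3 - <<'E'
from h import *
import cv2
d=load('top0.npz');im=d['image']
cv2.imwrite('pics/topz.png',cv2.resize(np.clip(im[95:305,310:510].astype(int)*2,0,255).astype(np.uint8),(760,798-200+0),interpolation=cv2.INTER_CUBIC) if 0 else cv2.resize(np.clip(im[100:300,310:510].astype(int)*2,0,255).astype(np.uint8),None,fx=3,fy=3,interpolation=cv2.INTER_CUBIC))
g=im.max(2)
m=(g<28).astype(np.uint8)
n,l,st,ce=cv2.connectedComponentsWithStats(m)
for i in range(1,n):
    if st[i,4]>15 and 320<ce[i][0]<500: print(ce[i],st[i],ray(d,*ce[i],.112),d['depth'][int(ce[i][1]),int(ce[i][0])])
d2=load('side0.npz');im2=d2['image']
cv2.imwrite('pics/sidez.png',cv2.resize(np.clip(im2[220:400,190:450].astype(int)*2,0,255).astype(np.uint8),None,fx=3,fy=3,interpolation=cv2.INTER_CUBIC))
E
```

```text
[370.08108108 145.81081081] [367 143   7   7  37] [ 0.61818296 -0.07436064  0.112     ] 0.6558146
[464.45294118 161.81764706] [454 153  23  19 170] [ 0.59062191 -0.22633574  0.112     ] 0.61234725
[413.39215686 181.65490196] [403 174  21  17 255] [ 0.55903771 -0.14343119  0.112     ] 0.61426765
[416.29411765 199.29411765] [412 194   9  14  34] [ 0.53044473 -0.14753152  0.112     ] 0.6512235
[428.85185185 232.37037037] [426 230   8   7  27] [ 0.47717554 -0.16652254  0.112     ] 0.68942994
[485.08510638 233.46808511] [481 231   9   6  47] [ 0.47490553 -0.25602559  0.112     ] 0.6239616
[448.21153846 237.44230769] [443 233  14  11  52] [ 0.46890154 -0.19720011  0.112     ] 0.6392605
[467.33333333 278.54166667] [465 276   7   6  24] [ 0.40362334 -0.22584513  0.112     ] 0.67908406
```

View pics/topz.png

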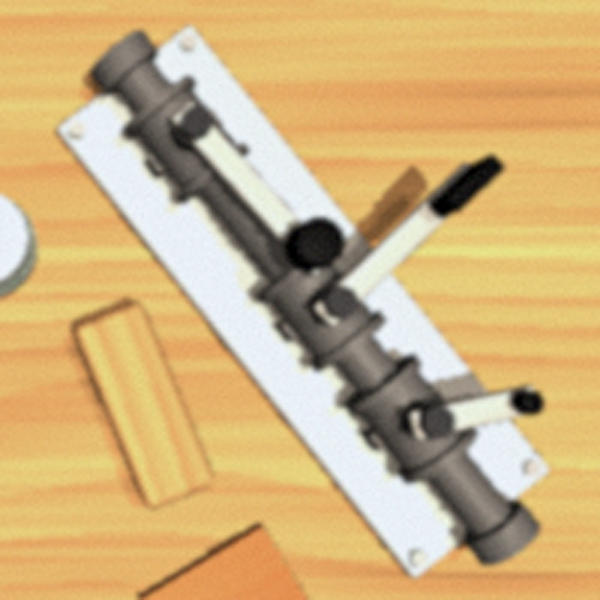

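View pics/sidez.png

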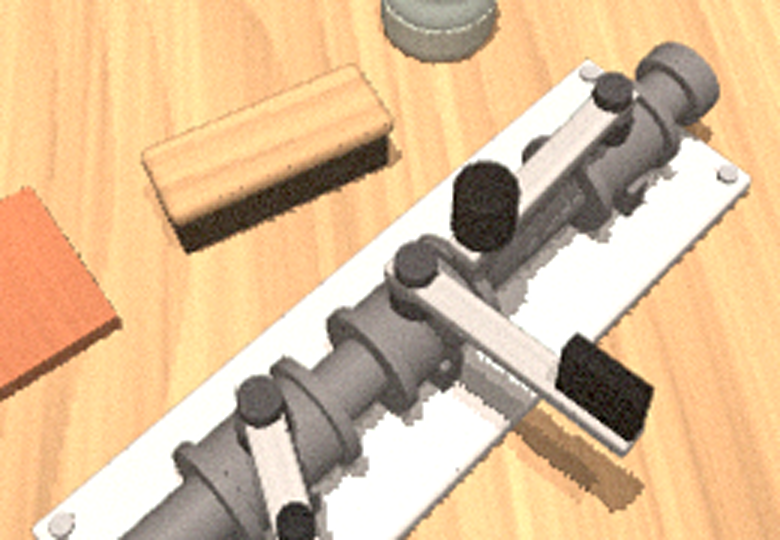

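Run:
```python
from h import *
d=load('top0.npz');D=d['depth']
P=lambda x,y,z: ray(d,310+(x+.5)/3-.5,100+(y+.5)/3-.5,z)
for n,x,y in [('drcap',193,122),('ficap',340,302),('sacap',437,420),('knob',315,243),('fin',466,185),('sknob',527,402),('bar',245,180)]:
    u,v=int(310+x/3),int(100+y/3); print(n,d['t'][2]*0+0.7235-D[v-1:v+2,u-1:u+2].mean())
A=P(193,122,.088)[:2];B=P(340,302,.088)[:2];C=P(437,420,.088)[:2]
print(A,B,C,np.linalg.norm(A-B),np.linalg.norm(C-B))
s=[P(*p,.014)[:2] for p in [(188,45),(75,132),(534,467),(417,558)]]
ctr=np.mean(s,0);print(s,'ctr',ctr,'midcap',(A+B)/2)
def ang(v):return np.degrees(np.arctan2(v[1],v[0]))
print('yaxis ang', ang(B-A),ang(C-A),ang(s[2]-s[0]),ang(s[3]-s[1]))
K=P(315,243,.112)[:2];F=P(466,185,.112)[:2];S=P(527,402,.094)[:2]
print('K',K,'F',F,'S',S,np.linalg.norm(K-A),ang(K-A),np.linalg.norm(F-B),ang(F-B),np.linalg.norm(S-C),ang(S-C))
```

```text
drcap 0.08120106315612796
ficap 0.088291214466095
sacap 0.09268979883193973
knob 0.11032794570922855
fin 0.10989092445373538
sknob 0.09899632787704471
bar 0.07624928808212283
[ 0.63249827 -0.08390304] [ 0.53019369 -0.16435177] [ 0.4643074 -0.21651  ] 0.1301469369700258 0.08403263487664588
[array([ 0.69827867, -0.09084734]), array([ 0.64338042, -0.01899824]), array([ 0.43208102, -0.30010825]), array([ 0.37683745, -0.22697223])] ctr [ 0.53764439 -0.15923152] midcap [ 0.58134598 -0.12412741]
yaxis ang -141.819736443772 -141.74664727742058 -141.82872085503192 -142.03635187020515
K [ 0.56062596 -0.14551463] F [ 0.59140344 -0.22723672] S [ 0.47412126 -0.26386924] 0.09466581447940207 -139.3956023107135 0.08775620384159512 -45.77340890463226 0.04836538032312732 -78.29276627431695
```

Run:
```python
from station import manip
from scipy.spatial.transform import Rotation as R
import numpy as np
s=manip.sense(); print(R.from_quat(s['tool_rot']).as_matrix().round(3)); print(manip.hold_point_z,[a for a in dir(manip) if a[0]!='_'])
```

```text
[[-0.001  0.335  0.942]
 [-0.002  0.942 -0.335]
 [-1.    -0.002 -0.   ]]
0.0187 ['PlanningError', 'hold_point_z', 'sense', 'sign_off']
```

Emit:
play_rows:
  series:
    - [0, -0.02, 0.02, 4]
    - [0, -0.05, 0.05, 10]
    - [0, -0.08, 0.08, 17]
    - [0, -0.115, 0.115, 24]
    - [0, -0.15, 0.15, 31]
    - [0, -0.185, 0.185, 38]
    - [0, -0.22, 0.22, 46]
    - [0, -0.255, 0.255, 53]
    - [0, -0.29, 0.29, 60]
    - [0, -0.325, 0.325, 67]
    - [0, -0.36, 0.36, 75]
    - [0, -0.395, 0.395, 82]
    - [0, -0.43, 0.43, 90]
    - [0, -0.465, 0.465, 97]
    - [0, -0.5, 0.5, 104]
    - [0, -0.535, 0.535, 111]
    - [0, -0.555, 0.557, 116]
    - [0, -0.568, 0.571, 119]
    - [0, -0.5735, 0.5767, 119.8]
    - [0, -0.5735, 0.5767, 119.8]
  claw: 50
  force: 20

```text
t: 2.1
tcp_pos: [0.5602, -0.1459, 0.2308]
tool_rot: [-0.662, -0.245, 0.664, -0.245]
force: [-0.6, -0.2, 0.2]
finger_gap: 0.498
```

```bash
cat >> h.py <<'E'
def tool(s):
    from scipy.spatial.transform import Rotation as R
    M=R.from_quat(s['tool_rot']).as_matrix(); return M
E
python3 - <<'E'
from station import manip, snapshot
from h import *
import cv2
s=manip.sense();M=tool(s);print(s['q'],s['tcp_pos'],M.round(3))
d=snapshot('wrist'); np.savez('w1.npz',**d);cv2.imwrite('pics/w1.png',np.clip(d['image'].astype(int)*2,0,255).astype(np.uint8))
R=np.array(d['R']);t=np.array(d['t']);f=200/np.tan(np.radians(d['fov_y'])/2)
for P in [(0.5604,-.1457,.112),(.5914,-.2272,.112),(.6325,-.0839,.088),(.5302,-.1644,.088)]:
    c=R@np.array(P)+t; print(c[:2]/c[2]*f+[d['cx'],d['cy']])
E
```

```text
[-0.44673039  0.46629949  1.55052798 -0.0020918   1.12581347  0.41657813] [ 0.56015303 -0.14587226  0.23081268] [[-0.002  0.651 -0.759]
 [-0.001 -0.759 -0.651]
 [-1.    -0.     0.002]]
[318.4435218  195.31417337]
[405.90420241 225.81287201]
[318.50851404  86.84991586]
[312.99803085 222.66978287]
```

View pics/w1.png

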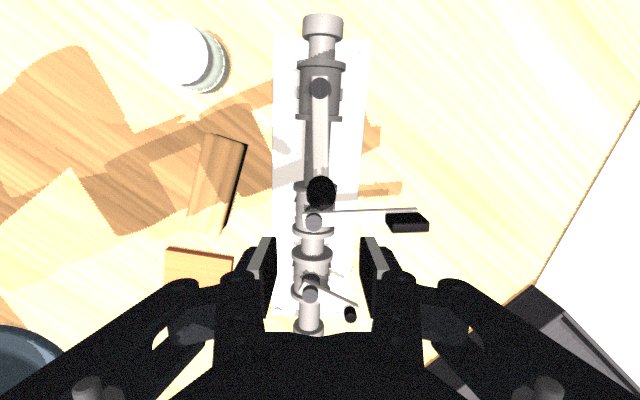

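Emit:
play_rows:
  series:
    - [0.03, 0, 0, 0]
    - [0.06, 0, 0, 0]
    - [0.09, 0, 0, 0]
    - [0.11, 0, 0, 0]
    - [0.125, 0, 0, 0]
    - [0.135, 0, 0, 0]
    - [0.142, 0, 0, 0]
    - [0.142, 0, 0, 0]

```text
t: 2.95
tcp_pos: [0.5587, -0.144, 0.0884]
tool_rot: [-0.662, -0.246, 0.664, -0.245]
force: [-0.0, -0.1, -0.0]
finger_gap: 0.505
```

Run:
```python
from station import manip
from h import *
s=manip.sense();M=tool(s);p=np.array(s['tcp_pos']);print(p,s['force'],s['finger_gap'],np.degrees(np.arctan2(M[1,1],M[0,1])))
A=np.array([.6325,-.0839]);
for k in range(1,19):
    a0=-139.4;a1=-51.9; a=a0+(a1-a0)*k/18
    T=np.r_[A+.095*np.array([np.cos(np.radians(a)),np.sin(np.radians(a))]),p[2]]
    print((M.T@(T-p)).round(4)[1:],round(-(a-a0),1))
```

```text
[ 0.55868448 -0.14399709  0.08841084] [-0.01468243 -0.10349223 -0.03419232] 0.5049886577258716 -49.29197720504322
[ 0.0105 -0.0005] -4.9
[ 0.0185 -0.0015] -9.7
[ 0.0263 -0.0032] -14.6
[ 0.034  -0.0055] -19.4
[ 0.0415 -0.0085] -24.3
[ 0.0487 -0.0121] -29.2
[ 0.0556 -0.0163] -34.0
[ 0.0621 -0.0211] -38.9
[ 0.0682 -0.0264] -43.8
[ 0.0737 -0.0322] -48.6
[ 0.0788 -0.0385] -53.5
[ 0.0833 -0.0451] -58.3
[ 0.0873 -0.0521] -63.2
[ 0.0906 -0.0595] -68.1
[ 0.0933 -0.0671] -72.9
[ 0.0954 -0.0749] -77.8
[ 0.0968 -0.0828] -82.6
[ 0.0975 -0.0908] -87.5
```

Emit:
play_rows:
  series:
    - [0, 0.003, 0, 0]
    - [0, 0.0065, 0, -2.5]
    - [0, 0.0105, -0.0005, -5]
    - [0, 0.0145, -0.001, -7.5]
    - [0, 0.0185, -0.0015, -10]
    - [0, 0.0225, -0.0025, -12]
    - [0, 0.0263, -0.003, -14.5]
    - [0, 0.03, -0.0045, -17]
    - [0, 0.034, -0.0055, -19.5]
    - [0, 0.038, -0.007, -22]
    - [0, 0.0415, -0.0085, -24.5]
    - [0, 0.0415, -0.0085, -24.5]
  claw: 42

```text
t: 4.15
tcp_pos: [0.5928, -0.1705, 0.0892]
tool_rot: [-0.595, -0.381, 0.597, -0.381]
force: [0.3, 0.8, 0.1]
finger_gap: 0.417
```

```bash
cat > arc.py <<'E'
import sys
from station import manip,snapshot
from h import *
import cv2
def arc(C,r,a0,a1,n,yoff):
    s=manip.sense();M=tool(s);p=np.array(s['tcp_pos']);y=np.degrees(np.arctan2(M[1,1],M[0,1]))
    d=p[:2]-C
    print(s['t'],p.round(4),np.array(s['force']).round(1),'gap',s['finger_gap'],'yaw',y.round(1),'r',np.linalg.norm(d),'ang',np.degrees(np.arctan2(d[1],d[0])),'q6',s['q'][5])
    for k in range(1,n+1):
        a=a0+(a1-a0)*k/n
        T=np.r_[C+r*np.array([np.cos(np.radians(a)),np.sin(np.radians(a))]),p[2]]
        print((M.T@(T-p)).round(4)[1:],round((y-(a+yoff)+180)%360-180,1))
def pic(n,name):
    d=snapshot(n);cv2.imwrite(f'pics/{name}.png',np.clip(d['image'].astype(int)*2,0,255).astype(np.uint8));np.savez(name+'.npz',**d);return d
A=np.array([.6325,-.0839]);B=np.array([.5302,-.1644])
E
python3 -c "
from arc import *
arc(A,.095,-115,-50,16,90);pic('top','t2')"
```

```text
4.15 [ 0.5928 -0.1705  0.0892] [0.3 0.8 0.1] gap 0.41688327686740534 yaw -24.8 r 0.09525469186454973 ang -114.63791791584757 q6 -0.025795189596170356
[ 0.0061 -0.0005] -3.9
[ 0.0128 -0.0012] -7.9
[ 0.0195 -0.0023] -12.0
[ 0.026 -0.004] -16.0
[ 0.0324 -0.006 ] -20.1
[ 0.0386 -0.0086] -24.2
[ 0.0447 -0.0116] -28.2
[ 0.0505 -0.015 ] -32.3
[ 0.0561 -0.0188] -36.4
[ 0.0613 -0.0229] -40.4
[ 0.0663 -0.0275] -44.5
[ 0.0709 -0.0324] -48.5
[ 0.0752 -0.0376] -52.6
[ 0.0791 -0.0431] -56.7
[ 0.0826 -0.0488] -60.7
[ 0.0857 -0.0548] -64.8
```

View pics/t2.png

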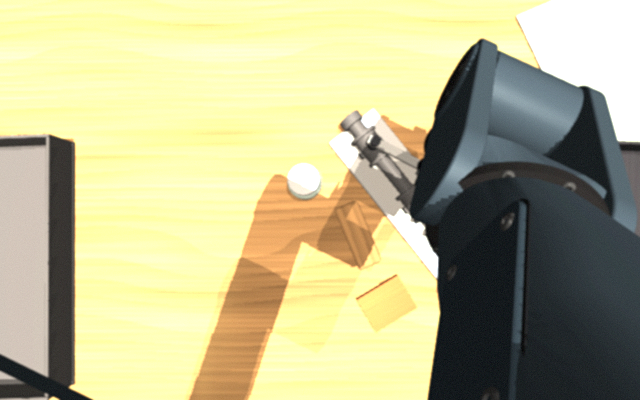

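Emit:
play_rows:
  series:
    - [0, 0.006, -0.0005, -4]
    - [0, 0.0128, -0.0012, -8]
    - [0, 0.0195, -0.0023, -12]
    - [0, 0.026, -0.004, -16]
    - [0, 0.0324, -0.006, -20]
    - [0, 0.0386, -0.0086, -24]
    - [0, 0.0447, -0.0116, -28]
    - [0, 0.0505, -0.015, -32]
    - [0, 0.0561, -0.0188, -36]
    - [0, 0.0613, -0.0229, -40]
    - [0, 0.0663, -0.0275, -44]
    - [0, 0.0709, -0.0324, -48]
    - [0, 0.0752, -0.0376, -52.5]
    - [0, 0.0791, -0.0431, -56.5]
    - [0, 0.0826, -0.0488, -60.5]
    - [0, 0.0857, -0.0548, -64.5]
    - [0, 0.0857, -0.0548, -64.5]
    - [0, 0.0857, -0.0548, -64.5]

```text
t: 6.0
tcp_pos: [0.6932, -0.1575, 0.0892]
tool_rot: [0.3, 0.64, -0.302, 0.639]
force: [-2.6, -3.7, 0.9]
finger_gap: 0.42
```

```bash
python3 -c "
from arc import *
arc(A,.095,-48,-48,1,90);pic('side','s3');pic('wrist','w3')"
```

```text
6.0 [ 0.6932 -0.1575  0.0892] [-2.6 -3.7  0.9] gap 0.42018552764916295 yaw 39.6 r 0.09539167299812162 ang -50.44691150670152 q6 -1.068298021289732
[ 0.0041 -0.0005] -2.4
```

View pics/w3.png

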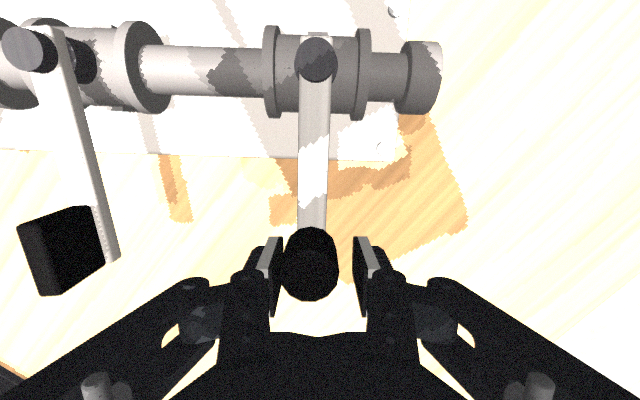

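View pics/s3.png

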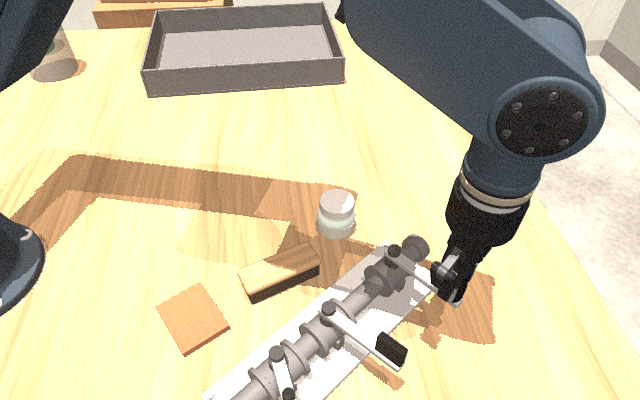

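Emit:
play_rows:
  series:
    - [0, -0.002, 0, 0]
    - [-0.01, -0.002, 0, 0]
    - [-0.03, -0.002, 0, 0]
    - [-0.06, -0.002, 0, 0]
    - [-0.09, -0.002, 0, 0]
    - [-0.12, -0.002, 0, 0]
    - [-0.14, -0.002, 0, 0]
    - [-0.14, -0.002, 0, 0]
  claw: 50

```text
t: 6.9
tcp_pos: [0.6947, -0.1586, 0.2344]
tool_rot: [0.301, 0.637, -0.301, 0.643]
force: [1.0, -0.4, 0.4]
finger_gap: 0.501
```

Run:
```python
from arc import *
arc(B,.092,-45.8,-45.8,1,-90)
d=pic('wrist','w4');R=np.array(d['R']);t=np.array(d['t']);f=200/np.tan(np.radians(d['fov_y'])/2)
for P in [(*(A+.095*np.array([np.cos(np.radians(-51.9)),np.sin(np.radians(-51.9))])),.112),(.5943,-.2304,.112),(.6325,-.0839,.088),(.5302,-.1644,.088)]:
    c=R@np.array(P)+t; print(c[:2]/c[2]*f+[d['cx'],d['cy']])
```

```text
6.9 [ 0.6947 -0.1586  0.2344] [ 1.  -0.4  0.4] gap 0.5006287647249652 yaw 39.6 r 0.16456679879176805 ang 2.0068306386475383 q6 -1.0712540197977793
[-0.123  -0.0087] 175.4
[313.6308977 191.8089301]
[181.86073829 184.9518402 ]
[316.33772686  84.2048312 ]
[172.78972543  80.28957187]
```

View pics/w4.png

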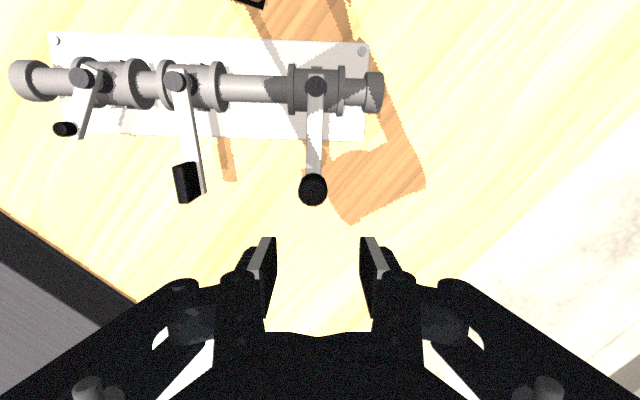

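Emit:
play_rows:
  series:
    - [0, -0.003, 0, 4]
    - [0, -0.008, 0, 12]
    - [0, -0.015, -0.001, 20]
    - [0, -0.023, -0.001, 28]
    - [0, -0.031, -0.002, 36]
    - [0, -0.039, -0.002, 44]
    - [0, -0.047, -0.003, 52]
    - [0, -0.055, -0.003, 60]
    - [0, -0.063, -0.004, 68]
    - [0, -0.071, -0.004, 76]
    - [0, -0.079, -0.005, 84]
    - [0, -0.087, -0.005, 92]
    - [0, -0.095, -0.006, 100]
    - [0, -0.102, -0.006, 108]
    - [0, -0.108, -0.007, 116]
    - [0, -0.113, -0.007, 124]
    - [0, -0.117, -0.008, 132]
    - [0, -0.12, -0.008, 140]
    - [0, -0.122, -0.0085, 148]
    - [0, -0.123, -0.0087, 156]

```text
t: 8.95
tcp_pos: [0.5919, -0.2292, 0.2295]
tool_rot: [-0.688, 0.164, 0.688, 0.163]
force: [0.2, -1.0, 0.4]
finger_gap: 0.503
```

Run:
```python
from arc import *
arc(B,.092,-45.8,-45.8,1,-90)
```

```text
8.95 [ 0.5919 -0.2292  0.2295] [ 0.2 -1.   0.4] gap 0.5033243838664887 yaw -116.7 r 0.08946414667910924 ang -46.42356713458363 q6 1.4927654243631325
[-0.0001 -0.0027] 19.1
```

Emit:
play_rows:
  series:
    - [0, 0, -0.002, 6]
    - [0, 0, -0.0027, 13]
    - [0, 0, -0.0027, 18]
    - [0, 0, -0.0027, 19]
    - [0, 0, -0.0027, 19]

```text
t: 9.45
tcp_pos: [0.5937, -0.2299, 0.2282]
tool_rot: [-0.651, 0.274, 0.653, 0.275]
force: [0.5, -0.1, -0.3]
finger_gap: 0.495
```

Run:
```python
from arc import *
arc(B,.092,-45.8,-45.8,1,-90)
d=pic('wrist','w5');R=np.array(d['R']);t=np.array(d['t']);f=200/np.tan(np.radians(d['fov_y'])/2)
for P in [(.5943,-.2304,.112),(.5302,-.1644,.088)]:
    c=R@np.array(P)+t; print(c[:2]/c[2]*f+[d['cx'],d['cy']])
```

```text
9.45 [ 0.5937 -0.2299  0.2282] [ 0.5 -0.1 -0.3] gap 0.4953864333464814 yaw -135.7 r 0.09119056267318677 ang -45.87325571628722 q6 1.8234439322485774
[-0.0001 -0.0008] 0.1
[318.03922819 194.05381185]
[317.64133391 272.37078744]
```

View pics/w5.png

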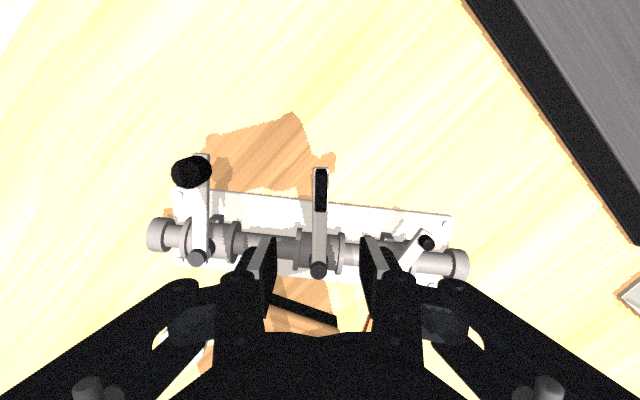

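Emit:
play_rows:
  series:
    - [0.02, 0, 0, 0]
    - [0.05, 0, 0, 0]
    - [0.08, 0, 0, 0]
    - [0.105, 0, 0, 0]
    - [0.12, 0, 0, 0]
    - [0.132, 0, 0, 0]
    - [0.139, 0, 0, 0]
    - [0.139, 0, 0, 0]

```text
t: 10.3
tcp_pos: [0.5935, -0.2298, 0.089]
tool_rot: [-0.651, 0.274, 0.653, 0.274]
force: [-0.3, 0.3, 0.6]
finger_gap: 0.5
```

Emit:
play_rows:
  series:
    - [0, 0, 0, 0]
    - [0, 0, 0, 0]
    - [0, 0, 0, 0]
    - [0, 0, 0, 0]
  claw: 25

```text
t: 10.7
tcp_pos: [0.5938, -0.2299, 0.0897]
tool_rot: [-0.651, 0.274, 0.652, 0.274]
force: [0.8, 0.6, -0.0]
finger_gap: 0.252
```

Run:
```python
from arc import *
arc(B,.092,-45.8,39.2,34,-90)
pic('wrist','w6')
```

```text
10.7 [ 0.5938 -0.2299  0.0897] [ 0.8  0.6 -0. ] gap 0.2516360055159104 yaw -135.6 r 0.09132037628605595 ang -45.868226776895625 q6 1.8230596297554074
[-0.0041 -0.0006] -2.3
[-0.0081 -0.0004] -4.8
[-0.0121  0.0001] -7.3
[-0.0161  0.0007] -9.8
[-0.02    0.0014] -12.3
[-0.0239  0.0024] -14.8
[-0.0278  0.0035] -17.3
[-0.0316  0.0048] -19.8
[-0.0353  0.0062] -22.3
[-0.039   0.0078] -24.8
[-0.0426  0.0096] -27.3
[-0.0461  0.0115] -29.8
[-0.0496  0.0136] -32.3
[-0.0529  0.0158] -34.8
[-0.0562  0.0182] -37.3
[-0.0593  0.0207] -39.8
[-0.0623  0.0233] -42.3
[-0.0652  0.0261] -44.8
[-0.068  0.029] -47.3
[-0.0707  0.032 ] -49.8
[-0.0732  0.0351] -52.3
[-0.0756  0.0384] -54.8
[-0.0778  0.0417] -57.3
[-0.0799  0.0451] -59.8
[-0.0818  0.0486] -62.3
[-0.0836  0.0522] -64.8
[-0.0853  0.0559] -67.3
[-0.0867  0.0596] -69.8
[-0.088   0.0634] -72.3
[-0.0892  0.0673] -74.8
[-0.0901  0.0712] -77.3
[-0.0909  0.0751] -79.8
[-0.0915  0.0791] -82.3
[-0.092   0.0831] -84.8
```

View pics/w6.png

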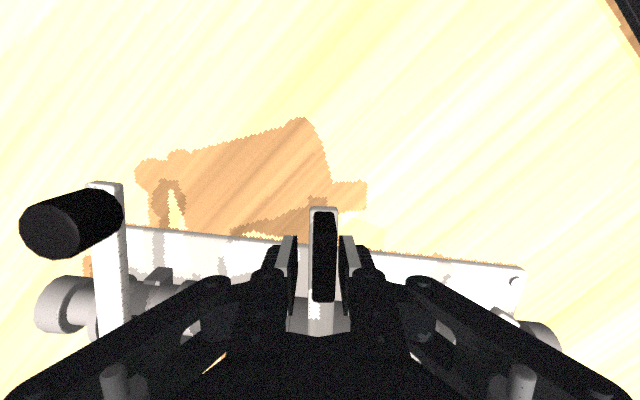

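Emit:
play_rows:
  series:
    - [0, -0.004, -0.0006, -2.3]
    - [0, -0.0081, -0.0004, -4.8]
    - [0, -0.0121, 0, -7.3]
    - [0, -0.0161, 0.0007, -9.8]
    - [0, -0.02, 0.0014, -12.3]
    - [0, -0.0239, 0.0024, -14.8]
    - [0, -0.0278, 0.0035, -17.3]
    - [0, -0.0316, 0.0048, -19.8]
    - [0, -0.0353, 0.0062, -22.3]
    - [0, -0.039, 0.0078, -24.8]
    - [0, -0.0426, 0.0096, -27.3]
    - [0, -0.0461, 0.0115, -29.8]
    - [0, -0.0496, 0.0136, -32.3]
    - [0, -0.0529, 0.0158, -34.8]
    - [0, -0.0562, 0.0182, -37.3]
    - [0, -0.0593, 0.0207, -39.8]
    - [0, -0.0623, 0.0233, -42.3]
    - [0, -0.0623, 0.0233, -42.3]

```text
t: 12.55
tcp_pos: [0.6218, -0.1694, 0.0896]
tool_rot: [-0.706, 0.02, 0.708, 0.021]
force: [-0.0, 0.1, 0.7]
finger_gap: 0.248
```

Run:
```python
from arc import *
arc(B,.092,-3.3,40.7,16,-90)
pic('wrist','w7')
```

```text
12.55 [ 0.6218 -0.1694  0.0896] [-0.   0.1  0.7] gap 0.2476226422394539 yaw -93.3 r 0.09169472043250224 ang -3.0977995127243814 q6 1.1898976721883583
[-0.0041 -0.0002] -2.8
[-0.0085  0.0001] -5.5
[-0.0129  0.0007] -8.3
[-0.0172  0.0014] -11.0
[-0.0215  0.0023] -13.8
[-0.0258  0.0035] -16.5
[-0.03    0.0049] -19.3
[-0.0341  0.0064] -22.0
[-0.0382  0.0082] -24.8
[-0.0422  0.0101] -27.5
[-0.046   0.0122] -30.3
[-0.0498  0.0146] -33.0
[-0.0534  0.0171] -35.8
[-0.0569  0.0197] -38.5
[-0.0603  0.0226] -41.3
[-0.0636  0.0255] -44.0
```

View pics/w7.png

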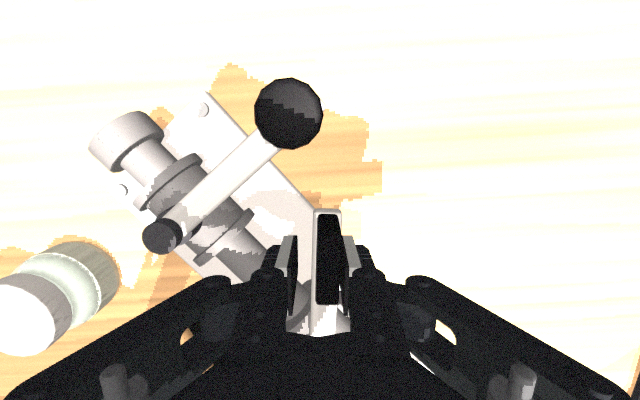

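Emit:
play_rows:
  series:
    - [0, -0.004, 0, -2.8]
    - [0, -0.0085, 0, -5.5]
    - [0, -0.0129, 0.0007, -8.3]
    - [0, -0.0172, 0.0014, -11]
    - [0, -0.0215, 0.0023, -13.8]
    - [0, -0.0258, 0.0035, -16.5]
    - [0, -0.03, 0.0049, -19.3]
    - [0, -0.0341, 0.0064, -22]
    - [0, -0.0382, 0.0082, -24.8]
    - [0, -0.0422, 0.0101, -27.5]
    - [0, -0.046, 0.0122, -30.3]
    - [0, -0.0498, 0.0146, -33]
    - [0, -0.0534, 0.0171, -35.8]
    - [0, -0.0569, 0.0197, -38.5]
    - [0, -0.0603, 0.0226, -41.3]
    - [0, -0.0636, 0.0255, -44]
    - [0, -0.0636, 0.0255, -44]
    - [0, -0.0636, 0.0255, -44]

```text
t: 14.4
tcp_pos: [0.6009, -0.1054, 0.0901]
tool_rot: [-0.663, -0.245, 0.663, -0.245]
force: [0.4, -3.0, 0.2]
finger_gap: 0.251
```

Run:
```python
from arc import *
arc(B,.092,42,42,1,-90)
pic('wrist','w8')
```

```text
14.4 [ 0.6009 -0.1054  0.0901] [ 0.4 -3.   0.2] gap 0.25065957810558026 yaw -49.5 r 0.09209053299859814 ang 39.849903544352806 q6 0.5073467860600575
[-0.0035  0.0001] -1.5
```

View pics/w8.png

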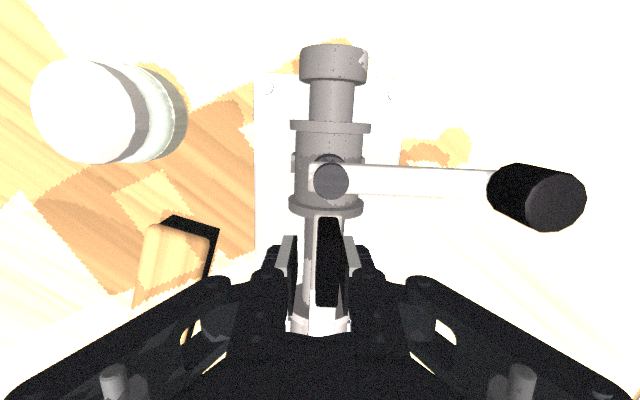

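Emit:
play_rows:
  series:
    - [0, -0.003, 0, 0]
    - [0, -0.003, 0, 0]
    - [0, -0.003, 0, 0]
    - [0, 0.001, 0, 0]
    - [0, 0.001, 0, 0]

```text
t: 14.95
tcp_pos: [0.6015, -0.1059, 0.09]
tool_rot: [-0.663, -0.245, 0.664, -0.244]
force: [0.2, 0.6, -0.6]
finger_gap: 0.25
```

Emit:
play_rows:
  series:
    - [0, 0, 0, 0]
    - [0, 0, 0, 0]
    - [-0.01, 0, 0, 0]
    - [-0.03, 0, 0, 0]
    - [-0.06, 0, 0, 0]
    - [-0.09, 0, 0, 0]
    - [-0.12, 0, 0, 0]
    - [-0.15, 0, 0, 0]
    - [-0.16, 0, 0, 0]
    - [-0.16, 0, 0, 0]
  claw: 40

```text
t: 15.95
tcp_pos: [0.6025, -0.1062, 0.252]
tool_rot: [0.664, 0.244, -0.662, 0.245]
force: [-0.2, -0.1, -0.1]
finger_gap: 0.396
```

Run:
```python
from arc import *
arc(B,.092,42,42,1,-90)
pic('wrist','w9')
```

```text
15.95 [ 0.6025 -0.1062  0.252 ] [-0.2 -0.1 -0.1] gap 0.39584471433883817 yaw -49.5 r 0.09282737760927721 ang 38.841552632305344 q6 0.5067076592934332
[-0.0051  0.0008] -1.5
```

View pics/w9.png

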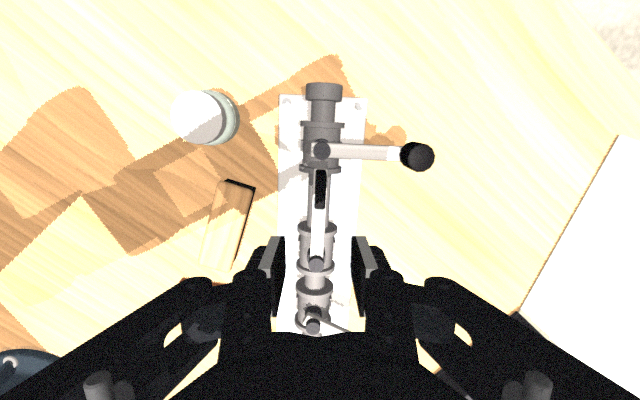

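Run:
```python
from h import *
import cv2
d=load('w9.npz');im=d['image']
n,l,st,ce=cv2.connectedComponentsWithStats((im.max(2)<25).astype(np.uint8))
for i in range(1,n):
    if st[i,4]>60 and ce[i][1]<230: print(ce[i],st[i])
pc=lambda u,v,z:ray(d,u,v,z)[:2]
a=pc(322,149,.088);b=pc(316,263,.088);k=pc(417,156.5,.108);f=pc(321,185,.11)
g=lambda v:(np.degrees(np.arctan2(v[1],v[0])),np.linalg.norm(v))
print(a,b,g(b-a),'drain deg',-51.9-g(k-a)[0],g(k-a)[1],'fill deg',g(f-b)[0]+51.9,g(f-b)[1])
```

```text
[407.26511628 152.09302326] [400 142  22  26 215]
[320.22653722 185.57281553] [315 170  11  34 309]
[241.46067416 184.6741573 ] [225 179  30  16  89]
[ 0.6342772  -0.08448732] [ 0.53239296 -0.16323012] (np.float64(-142.30080121091876), np.float64(0.12876656127580327)) drain deg 0.882815222547471 0.091554905501801 fill deg 89.35822298518445 0.09583097399612174
```

Both levers read within about 1° of their targets, and the gripper is about 140 mm clear of the levers. I'm handing the job in.

```bash
python3 -c "
from station import manip
s=manip.sense();print(s['t'],s['force'],s['qd']);print(manip.sign_off())"
```

```text
16.0 [ 0.13926965 -0.20003259 -0.85466624] [-0.00182194  0.03489858  0.03426037 -0.00205044 -0.00241403  0.00117673]
the job is handed in; nothing more can be done
None
```

I turned the drain lever fully shut while the fill valve was still shut, then turned the fill lever fully open. The job was handed in at t = 16.0 s, and no verdict was reported.

- **How I moved them:** I straddled the drain knob, then the fill fin, with loosely open jaws and swept each one around its axis. Then I let go and lifted clear.
- **Lever angles:** after letting go, the wrist camera put the drain at about 1° from shut and the fill at about 89°, where fully open is 90°. As a check on that view, the distance between the two lever axes came out at 128.8 mm against the true 130 mm.
- **Forces:** the highest wrist force read at the end of any move was about 4.6 N. At hand-in it was under 1 N, with the fingers about 140 mm above the fin and knob.
- **Sample lever:** I never went near it, and it looked unmoved in the later wrist views. I did not measure its final position.
- **Disagreements:** the wrist camera differed from my top-view positions by a few pixels, about 3 mm. That was well within the jaw clearance.

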